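# Latch the teal fittings case

## Robot

A 6-joint arm with a two-finger parallel gripper is mounted at the origin on the work surface. World frame = base frame: x ahead of the robot, y to its left, z up, the work surface at z = 0. Lengths are in m, angles in rad, forces in N, time in s.
With the tool pointing down it reaches from about 0.3 to 0.75 m from the base axis. Payload 8.5 kg.
Tool frame: the origin (TCP) lies at the very end of the fingers, on their centre line; the grasp point (between the pads) lies 19 mm behind it; x points along the fingers, y is the direction in which the jaws open and shut, and the axes are right-handed (so a half turn about x gives the same grasp; the last joint's range is limited). The gripper opens to 85 mm and grips with 20 to 120 N. Pads are 22 mm wide; open, the fingers measure 114 mm over their backs; the gripper's body (76 mm by 85 mm) begins 54 mm behind the grasp point. The pads swing forward as they close: fully open they stand 13 mm farther back than shut.
Start: joints at [1.128, 0.381, 1.297, -0, 1.464, -0.215], TCP at [0.124, 0.536, 0.231] pointing down, gripper open.
Joint ranges: [-3.11, 3.11], [-0.89, 2.33], [0.22, 2.48], [-1.42, 4.56], [0.17, 2.85], [-2.88, 2.88]. Speed limits (rad/s): [2.39, 2.39, 3.14, 3.14, 3.14, 3.14].

## Interface

Orientations are given as a rotation vector (axis times angle).
In Python, from bench import ctrl gives the robot as it stands.
- The arm moves only by the tool carry_out, never from a script. Its argument "increments" is a list of rows, each an object of numbers: "x", "y", "z": the shift along the tool's x, y, z in m; "yaw": the turn about the tool's x in degrees. A call has 1 to 20 rows; each row shifts and turns the pose as measured when the row begins, along the tool's axes as they then stand; what a row does not reach is not made up. A row lasts 1/10 s, in which the tool goes at most 50 mm and 8.59 degrees, less where a joint would pass 70% of its speed; a pose out of reach is approached as far as the arm can. A call is refused whole if a number of a shift passes 0.05 or a number of a turn 8.59, either way. A call with a gripper value outside its range is refused whole. "fingers" is the opening, from 0 (shut) to 1 (fully open), set as the call begins (left out, the last holds). The fingers move at their own pace and stop on an object; "grip_force" is the grip in N (left out, the last holds). Time passes only in rows, so rows that do not move let the fingers close. It gives the time, the measured TCP pose, the force and the opening at its end, in the units of the state.
- ctrl.get_state(): the state, without advancing time (a new reading comes with each control period).
- ctrl.capture(name): name is "scene" or "top" or "wrist"; returns a dict with "image" (480x640x3 uint8, red, green, blue), "intrinsics" (3x3 intrinsics, pixels), "cam_to_world" (4x4, takes a point from camera to world coordinates); the wrist camera has in their place "T_tool_cam" (4x4, takes a point from camera to tool coordinates, whose origin is the TCP and whose axes are the tool frame's). Camera axes: x right, y down, z forward; pixel columns grow to the right and rows downward; lengths in m; the calibration is good to about 2 mm. A picture is of the moment at which its call begins: read the wrist's pose just before it. There is no depth.
- ctrl.finish_job(): hands the job in, once; it reports no verdict.
The state is a dict: "time": time; "q": joint angles; "joint_vel": joint speeds; "effort": joint torques, N m; "position": TCP position; "tool_rot": TCP orientation; "wrist_force": force on the tool from outside, world axes, zero at the start; "wrist_torque": the same for the moment, N m; "gripper_width": opening from 0.0 (shut) to 1.0 (fully open).
Only numpy, scipy, OpenCV 4.12 (cv2) and the standard library are available. Lean on these libraries where they do the work, as an engineer would, in place of code of your own. Each camera call takes 0.05 s, during which the arm holds its last target.

## Task

On the deck stand two fittings cases with their lids sitting slightly ajar. On the teal case, tip the wire loop of the toggle latch over so that it hooks over the keeper on the lid, then press the latch lever all the way down so that the lid is pulled tight, and let go. Leave the orange case's latch alone.

Things in the scene. Friction and masses are not known exactly. Their poses are not given: they have to be found in the camera images.
- teal_case: Teal case 160 (x) by 240 (y) by 100 high, fixed; origin: centre of its underside, z up, -x the front (latch side, towards the robot). Offsets (x, y, z) below: mm in this frame. Lid 10 thick, hinged at the far edge. Latch shaft along y at (-113, 0, 65), front face x = -80; the loop sits at y -42, the lever at +42. An orange case is alike but for colour.
- teal_case_bar (a point): Centre of the end bar (along y) of the wire loop: 6 wire, 36 wide, 81 long, hinged near (-140, -42, 72). Starts 30 to 40 degrees back from upright, bar near (-187, -42, 139), arms at y -57 and -27. Swings freely; pushed past upright to the lid it falls by itself. Hooked loose near (-86, -42, 135), drawn tight (-87, -42, 112).
- teal_case_keeper (a point): Keeper on the lid's front edge: where the bar sits when drawn tight, between a steel plate (40 wide, front x -83, top z 137; 6 higher while ajar) and a 16 long tab that juts forward and up from it. Moves with the lid; (-87, -42, 112) when shut.
- teal_case_lever (a joint): Lever: flat black handle with teal end, 28 wide, 5 thick, 85 long from the shaft, y +42. About 0 at the start: stands up, leaning 20 to 30 degrees to the robot, end near (-149, 42, 142). Push its lid side towards the robot, then down, 3 to 8 N. 1.45 at its stop: points to the robot 18 degrees below level, end near (-194, 42, 39); stays there over centre.
- teal_case_lid (a joint): Teal lid's angle about its far edge: 0 shut tight, about 0.036 at the start (front edge 6 mm ajar, held up by a springy gasket; pressed by hand and let go it rises again).
- orange_case_bar (a point): The same point of the orange case's wire loop, to be left as it is.

How it is judged:
On the way:
1. the loop of the teal case lies hooked behind the keeper's tab, with the lever still up (x of teal_case_bar in the frame of teal_case above -0.098 m and z of teal_case_bar in the frame of teal_case above 0.108 m and value of joint teal_case_lever below 0.7 rad), for 0.2 s.
At the end, for the whole second after the job is handed in: The teal case's lever is down past centre (above 1.35 rad), its lid is shut to within 0.015 rad (2.5 mm at the front), and the loop's bar lies behind the keeper's tab (case-frame x above -97 mm, z 104 to 122 mm) (value of joint teal_case_lever above 1.35 rad and value of joint teal_case_lid below 0.015 rad and x of teal_case_bar in the frame of teal_case above -0.097 m and z of teal_case_bar in the frame of teal_case between 0.104 and 0.122 m); the robot touches nothing.
It fails at once if the orange case's latch is moved by more than 20 mm (distance of orange_case_bar from where it was at the start of the episode above 0.02 m).
It also fails if it takes over 42 s, if anything falls off the work surface, if the arm or the gripper's body presses on something with over 40 N, if the wrist force passes 120 N, or if a joint passes its speed limit or range.

## Working session

There is one attempt and no reset: what is moved stays moved. The work goes in short steps, Python scripts to look and compute and a tool call to move; the robot and the scene stay as the last step left them, time stands still between calls to the robot, and variables do not carry over. Pictures are saved under pics/ and viewed, and the job is handed in when it is done.

Besides the shell and the picture viewer there is one more tool, called after "Emit:" by a JSON object that holds its "api" and its "payload". carry_out: Moves the arm, as the interface text tells. Its arguments: {"type":"object","properties":{"increments":{"type":"array"},"fingers":{"type":"number"},"grip_force":{"type":"number"}},"required":["increments"]}

```bash
ls; mkdir -p pics; python3 - <<'E'
from bench import ctrl
import cv2,numpy as np
print(ctrl.get_state())
for n in ["scene","top","wrist"]:
    c=ctrl.capture(n); cv2.imwrite(f"pics/{n}0.png",c["image"][:,:,::-1]); print(n,c["intrinsics"],c.get("cam_to_world",c.get("T_tool_cam")))
E
```

```text
pics
{'time': 0.0, 'q': array([ 1.12772496e+00,  3.81211778e-01,  1.29828818e+00, -1.38921449e-06,
        1.46359609e+00, -2.15331263e-01]), 'joint_vel': array([-0.00058619,  0.00073713, -0.00071368, -0.00072558, -0.00024549,
       -0.001597  ]), 'effort': array([-1.43381490e-03, -4.48443675e+01, -2.31275654e+01, -2.97898596e-04,
        4.83272903e-03,  2.91996366e-05]), 'position': array([0.12406408, 0.535515  , 0.23069406]), 'tool_rot': array([ 0.17768883,  1.56387595, -0.17992835]), 'wrist_force': array([-0.30241624,  0.21059437, -0.27311149]), 'wrist_torque': array([ 0.00647008,  0.02785636, -0.0111364 ]), 'gripper_width': 1.0034536383001647}
scene [[498.68467299   0.         316.34758744]
 [  0.         498.68467299 235.35402986]
 [  0.           0.           1.        ]] [[ 0.63623179  0.59414548 -0.49213846  0.99009977]
 [ 0.77143326 -0.48167137  0.41579252 -0.37649006]
 [ 0.00999224 -0.64419239 -0.76479822  0.70900796]
 [ 0.          0.          0.          1.        ]]
top [[507.16656144   0.         328.49657469]
 [  0.         507.16656144 226.115719  ]
 [  0.           0.           1.        ]] [[ 1.02285796e-02 -9.86311603e-01  1.64574595e-01  4.76476742e-01]
 [-9.99947539e-01 -9.99965706e-03  2.21945101e-03 -3.76470081e-02]
 [-5.43380774e-04 -1.64588663e-01 -9.86362143e-01  8.79493516e-01]
 [ 0.00000000e+00  0.00000000e+00  0.00000000e+00  1.00000000e+00]]
wrist [[401.76974839   0.         313.19895809]
 [  0.         401.76974839 237.82927736]
 [  0.           0.           1.        ]] [[ 5.76810051e-04 -2.58903961e-01  9.65902897e-01 -1.42812177e-01]
 [ 9.99999799e-01 -1.03214830e-04 -6.24837824e-04 -7.78602766e-04]
 [ 2.61468491e-04  9.65903064e-01  2.58903850e-01 -6.44608353e-02]
 [ 0.00000000e+00  0.00000000e+00  0.00000000e+00  1.00000000e+00]]
```

View pics/scene0.png

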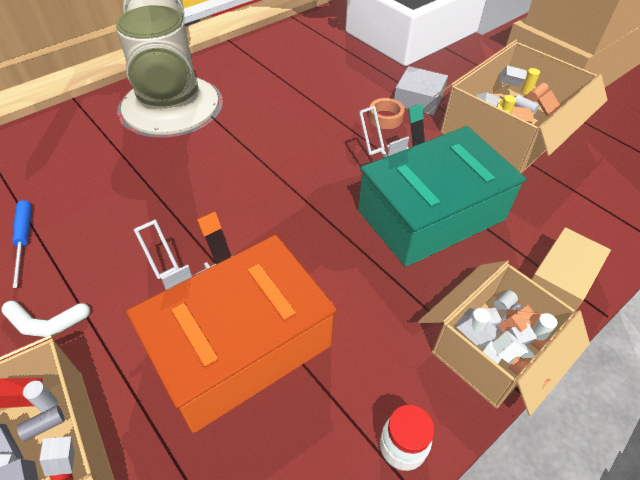

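View pics/top0.png

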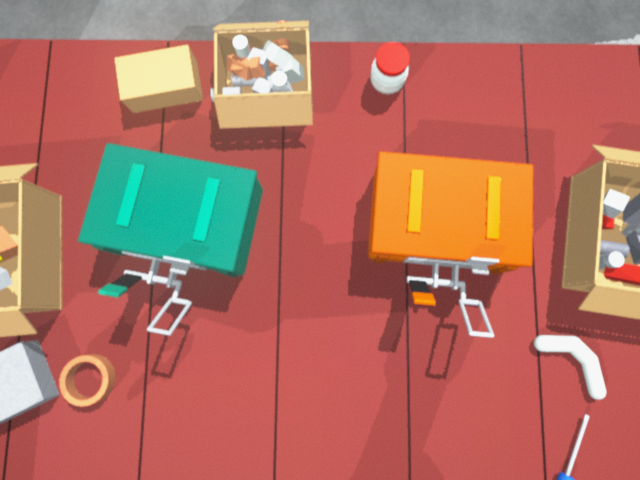

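View pics/wrist0.png

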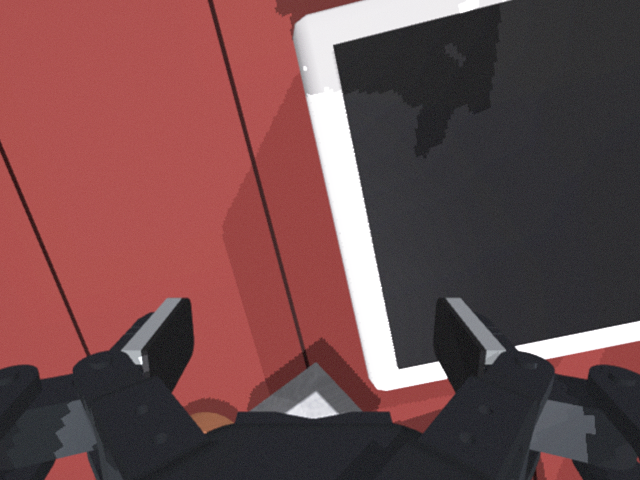

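```bash
python3 - <<'E'
import cv2
a=cv2.imread("pics/top0.png")[130:350,70:280]; cv2.imwrite("pics/topz.png",cv2.resize(a,None,fx=2.7,fy=2.7,interpolation=2))
a=cv2.imread("pics/scene0.png")[90:275,340:540]; cv2.imwrite("pics/scenez.png",cv2.resize(a,None,fx=3.2,fy=3.2,interpolation=2))
E
```

```text
(no output)
```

View pics/topz.png

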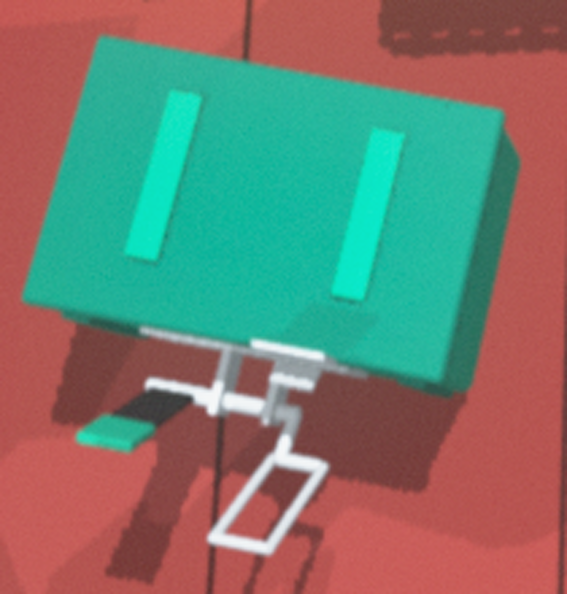

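View pics/scenez.png

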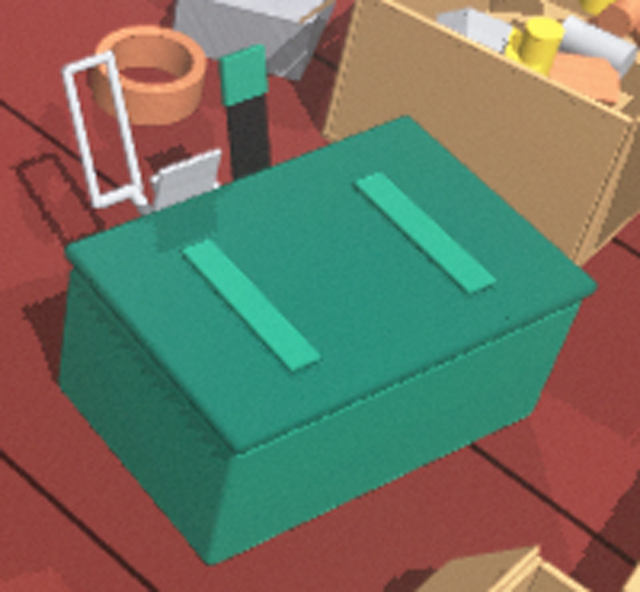

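```bash
cat > h.py <<'E'
import numpy as np
from scipy.spatial.transform import Rotation as R
from bench import ctrl
def ray(c,uv):
    K=c["intrinsics"];T=c["cam_to_world"] if "cam_to_world" in c else c["T"]
    d=T[:3,:3]@np.linalg.solve(K,[uv[0],uv[1],1]);return T[:3,3],d/np.linalg.norm(d)
def tri(rs):
    A=sum(np.eye(3)-np.outer(d,d) for o,d in rs);b=sum((np.eye(3)-np.outer(d,d))@o for o,d in rs)
    p=np.linalg.solve(A,b);return p,max(np.linalg.norm((np.eye(3)-np.outer(d,d))@(p-o)) for o,d in rs)
def proj(c,p):
    T=c["cam_to_world"] if "cam_to_world" in c else c["T"]
    q=c["intrinsics"]@(np.linalg.inv(T)@np.append(p,1))[:3];return q[:2]/q[2]
E
python3 - <<'E'
from h import *
t=ctrl.capture("top");s=ctrl.capture("scene")
P={"FL":((98,37),(595,287)),"FR":((502,110),(238,452)),"NR":((441,381),(68,250)),"NL":((24,300),(406,116)),
"barL":((212,538),(112,55)),"barR":((270,550),(66,68)),"levL":((78,437),(266,47)),"levR":((130,446),(222,58))}
for k,(a,b) in P.items():
    a=np.array(a)/2.7+[70,130];b=np.array(b)/3.2+[340,90]
    p,e=tri([ray(t,a),ray(s,b)]);print(k,p.round(4),round(e,4))
E
```

```text
FL [0.735  0.319  0.1055] 0.0001
FR [0.6932 0.0795 0.1044] 0.0
NR [0.5348 0.1083 0.1111] 0.0011
NL [0.5778 0.3447 0.1142] 0.001
barL [0.4485 0.2205 0.1413] 0.0013
barR [0.4426 0.1887 0.1432] 0.0012
levL [0.5012 0.2961 0.1422] 0.002
levR [0.4958 0.2653 0.1456] 0.0006
```

```bash
python3 - <<'E'
from h import *
st=ctrl.get_state();M=R.from_rotvec(st["tool_rot"]).as_matrix();print(M.round(3))
s=ctrl.capture("scene")
for uv in [(170,110),(120,105),(220,105),(155,5)]:
    o,d=ray(s,uv);print(uv,[(o+d*(h-o[2])/d[2]).round(3).tolist() for h in (0,0.15)])
a=np.radians(-10.2);B=np.array([[np.cos(a),-np.sin(a),0],[np.sin(a),np.cos(a),0],[0,0,1]])
print("case x,y in tool:",(M.T@B).round(3))
g=np.array([.635,.213,0])+B@[-.215,-.042,.2];print(g, M.T@(g-st["position"]))
E
```

```text
[[-0.     0.226  0.974]
 [-0.001  0.974 -0.226]
 [-1.    -0.001 -0.   ]]
(170, 110) [[0.021, -0.013, 0.0], [0.226, -0.09, 0.15]]
(120, 105) [[-0.07, -0.095, 0.0], [0.154, -0.155, 0.15]]
(220, 105) [[0.077, 0.089, 0.0], [0.27, -0.01, 0.15]]
(155, 5) [[-0.475, 0.209, 0.0], [-0.165, 0.085, 0.15]]
case x,y in tool: [[-0.    -0.001 -1.   ]
 [ 0.05   0.999 -0.001]
 [ 0.999 -0.05  -0.   ]]
[0.41596039 0.209737   0.2       ] [ 0.03116039 -0.25161219  0.35788196]
```

Emit:
{"api": "carry_out", "payload": {"increments": [{"yaw": -2.9},{"z": 0.035,"y": -0.025},{"z": 0.035,"y": -0.025},{"z": 0.035,"y": -0.025},{"z": 0.035,"y": -0.025},{"z": 0.035,"y": -0.025},{"z": 0.035,"y": -0.025},{"z": 0.035,"y": -0.025},{"z": 0.035,"y": -0.025},{"z": 0.035,"y": -0.025},{},{}], "fingers": 0}}

```text
$.increments[0]: bad value
```

```bash
cat >> h.py <<'E'
a=np.radians(-10.2);B=np.array([[np.cos(a),-np.sin(a),0],[np.sin(a),np.cos(a),0],[0,0,1]]);C=np.array([.635,.213,0])
def show():
    st=ctrl.get_state();M=R.from_rotvec(st["tool_rot"]).as_matrix();p=B.T@(st["position"]-C)
    print("t",round(st["time"],2),"case pos mm",(p*1e3).round(1),"heading",np.degrees(np.arctan2(M[1,2],M[0,2])).round(2),"F case",(B.T@st["wrist_force"]).round(1),"w",round(st["gripper_width"],2),"down",M[:,0].round(3))
E
python3 -c "
from h import *;show()"
```

```text
t 0.3 case pos mm [-559.9  227.1  231.1] heading -13.05 F case [-0.8 -0.6 -0.1] w 1.0 down [-0. -0. -1.]
```

Emit:
{"api": "carry_out", "payload": {"increments": [{"x": 0,"y": 0,"z": 0,"yaw": -2.9},{"x": 0,"z": 0.035,"y": -0.025,"yaw": 0},{"x": 0,"z": 0.035,"y": -0.025,"yaw": 0},{"x": 0,"z": 0.035,"y": -0.025,"yaw": 0},{"x": 0,"z": 0.035,"y": -0.025,"yaw": 0},{"x": 0,"z": 0.035,"y": -0.025,"yaw": 0},{"x": 0,"z": 0.035,"y": -0.025,"yaw": 0},{"x": 0,"z": 0.035,"y": -0.025,"yaw": 0},{"x": 0,"z": 0.035,"y": -0.025,"yaw": 0},{"x": 0,"z": 0.035,"y": -0.025,"yaw": 0},{"x": 0,"y": 0,"z": 0,"yaw": 0}], "fingers": 0}}

```text
time: 1.4
position: [0.4048, 0.2494, 0.2305]
tool_rot: [0.134, 1.565, -0.134]
wrist_force: [0.1, 0.6, -0.1]
gripper_width: -0.002
```

```bash
python3 -c "
from h import *;show()"
```

```text
t 1.4 case pos mm [-233.    -5.   230.5] heading -9.78 F case [-0.   0.7 -0.1] w -0.0 down [ 0.001  0.    -1.   ]
```

Emit:
{"api": "carry_out", "payload": {"increments": [{"x": 0,"y": -0.037,"z": 0.012,"yaw": 0},{"x": 0.05,"y": 0,"z": 0,"yaw": 0},{"x": 0.048,"y": 0,"z": 0,"yaw": 0},{"x": 0,"y": 0,"z": 0,"yaw": 0}]}}

```text
time: 1.8
position: [0.4123, 0.2093, 0.1318]
tool_rot: [0.138, 1.56, -0.134]
wrist_force: [0.0, 0.3, 0.7]
gripper_width: 0.001
```

```bash
python3 -c "
from h import *;show()
import cv2
a=ctrl.capture('top')['image'][130:350,70:280,::-1]; b=ctrl.capture('scene')['image'][50:275,340:540,::-1]
cv2.imwrite('pics/a1.png',np.hstack([cv2.resize(a,(390,440)),cv2.resize(b,(390,440))]))
cv2.imwrite('pics/w1.png',ctrl.capture('wrist')['image'][:,:,::-1])"
```

```text
t 1.8 case pos mm [-218.5  -43.1  131.8] heading -9.94 F case [-0.   0.3  0.7] w 0.0 down [ 0.006  0.002 -1.   ]
```

View pics/a1.png

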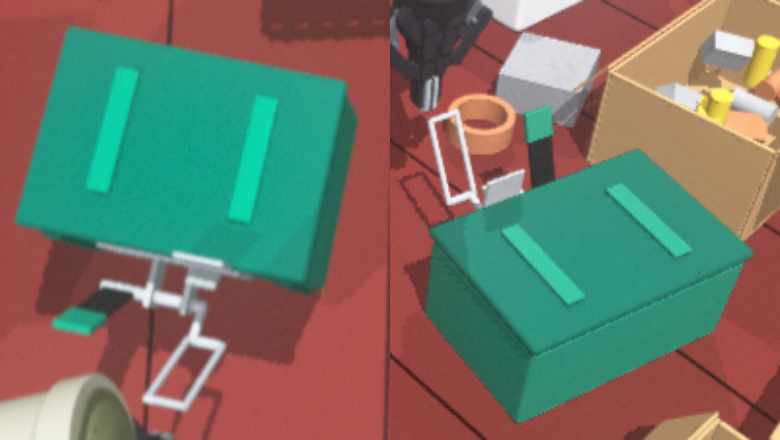

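View pics/w1.png

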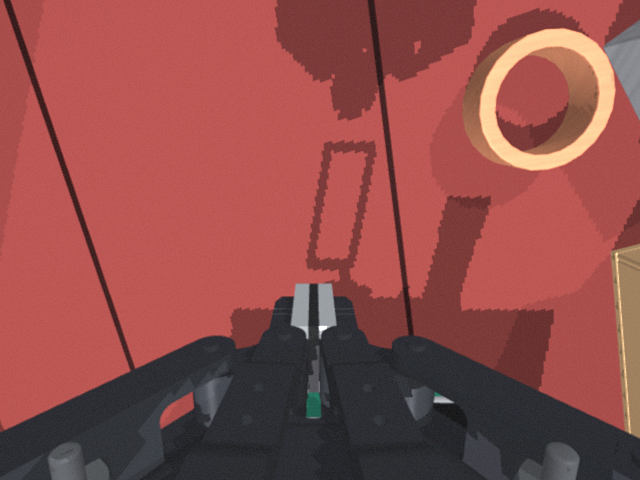

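Emit:
{"api": "carry_out", "payload": {"increments": [{"x": 0,"y": 0.001,"z": 0.015,"yaw": 0},{"x": 0,"y": 0,"z": 0.015,"yaw": 0},{"x": 0,"y": 0,"z": 0.015,"yaw": 0},{"x": 0,"y": 0,"z": 0.012,"yaw": 0},{"x": 0,"y": 0,"z": 0,"yaw": 0}]}}

```text
time: 2.45
position: [0.4774, 0.2049, 0.1515]
tool_rot: [0.14, 1.53, -0.122]
wrist_force: [-0.2, 0.3, -0.0]
gripper_width: 0.0
```

```bash
cat > look.py <<'E'
from h import *
import cv2,sys
show()
a=ctrl.capture('top')['image'][130:350,70:280,::-1]; b=ctrl.capture('scene')['image'][50:275,340:540,::-1]
cv2.imwrite(f'pics/{sys.argv[1]}.png',np.hstack([cv2.resize(a,(390,440)),cv2.resize(b,(390,440))]))
E
python3 look.py a2
```

```text
t 2.45 case pos mm [-153.7  -35.8  151.5] heading -9.62 F case [-0.3  0.3 -0. ] w 0.0 down [ 0.037  0.008 -0.999]
```

View pics/a2.png

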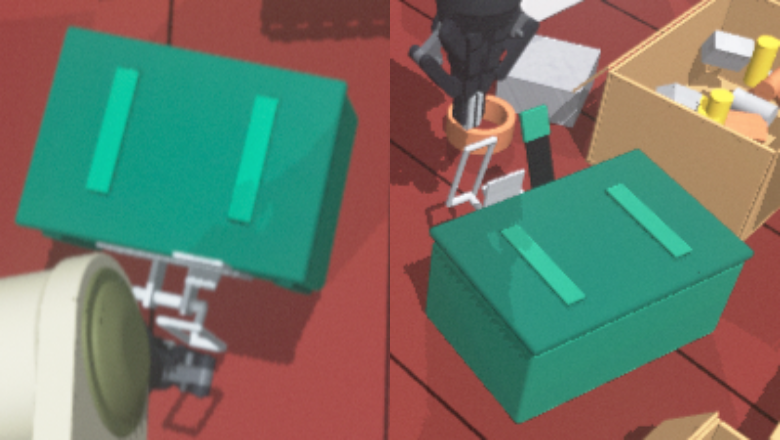

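Emit:
{"api": "carry_out", "payload": {"increments": [{"x": 0.008,"y": -0.004,"z": 0.01,"yaw": 0},{"x": 0.006,"y": -0.002,"z": 0.012,"yaw": 0},{"x": 0.004,"y": -0.001,"z": 0.01,"yaw": 0},{"x": 0,"y": 0,"z": 0,"yaw": 0},{"x": 0,"y": 0,"z": 0,"yaw": 0}]}}

```text
time: 3.05
position: [0.5086, 0.1923, 0.1332]
tool_rot: [0.139, 1.532, -0.121]
wrist_force: [-0.1, -0.0, 0.3]
gripper_width: 0.003
```

```bash
python3 look.py a3
```

```text
t 3.05 case pos mm [-120.7  -42.7  133.2] heading -9.54 F case [-0.  -0.   0.3] w 0.0 down [ 0.036  0.008 -0.999]
```

View pics/a3.png

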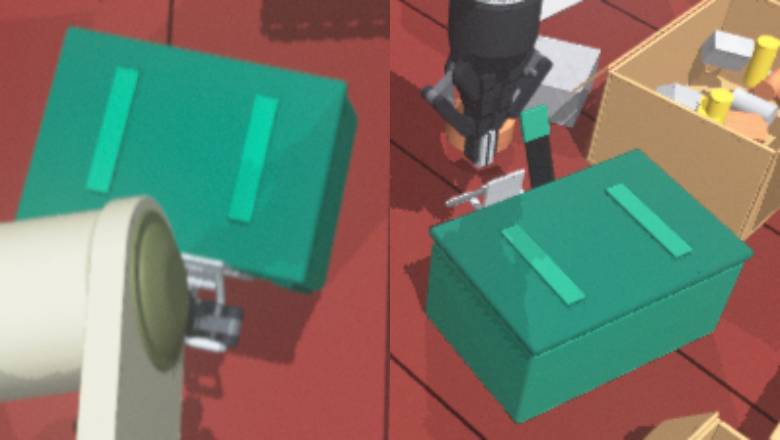

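Emit:
{"api": "carry_out", "payload": {"increments": [{"x": -0.04,"y": 0,"z": 0,"yaw": 0},{"x": -0.04,"y": 0,"z": 0,"yaw": 0},{"x": 0,"y": 0.04,"z": -0.02,"yaw": 0},{"x": 0,"y": 0.04,"z": -0.05,"yaw": 0},{"x": 0,"y": 0.03,"z": -0.05,"yaw": 0},{"x": 0,"y": 0,"z": -0.05,"yaw": 0},{"x": 0,"y": 0,"z": 0,"yaw": 0}]}}

```text
time: 3.85
position: [0.3647, 0.3186, 0.2123]
tool_rot: [0.142, 1.532, -0.121]
wrist_force: [0.2, -0.8, 0.2]
gripper_width: -0.002
```

```bash
python3 look.py a4; python3 -c "
from h import *
import cv2
cv2.imwrite('pics/w4.png',ctrl.capture('wrist')['image'][:,:,::-1])"
```

```text
t 3.85 case pos mm [-284.8   56.1  212.3] heading -9.68 F case [ 0.3 -0.8  0.2] w -0.0 down [ 0.036  0.01  -0.999]
```

View pics/a4.png

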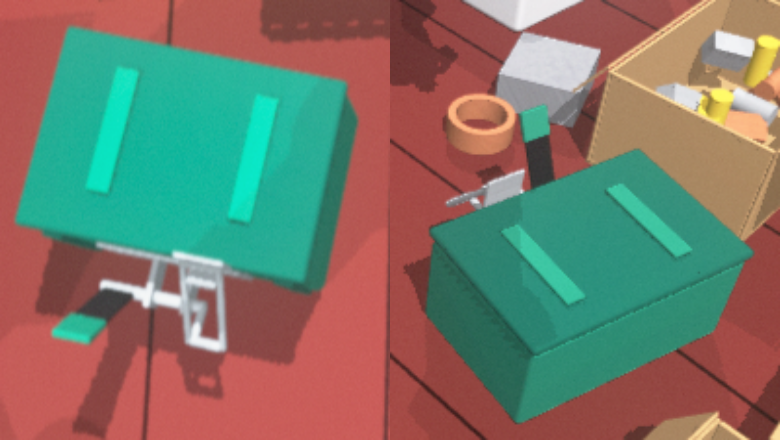

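View pics/w4.png

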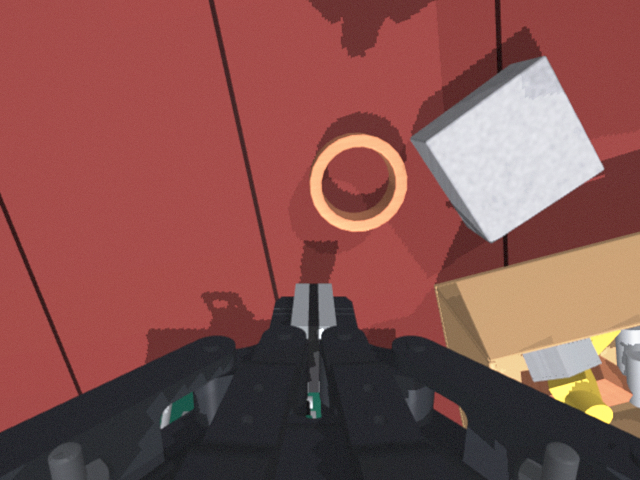

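```bash
python3 - <<'E'
from h import *
import cv2
t=ctrl.capture('top');s=ctrl.capture('scene')
a=t['image'][:,:,::-1].copy();b=s['image'][:,:,::-1].copy()
for im,c,(r0,c0),n in ((a,t,(230,130),'t'),(b,s,(110,345),'s')):
    z=cv2.resize(im[r0:r0+90,c0:c0+90],None,fx=6,fy=6,interpolation=2)
    for y in (-57,-27):
        p=(proj(c,C+B@[-.086,y/1e3,.135])-[c0,r0])*6; q=(proj(c,C+B@[-.140,y/1e3,.072])-[c0,r0])*6
        print(n,p,q)
        cv2.circle(z,tuple(int(v) for v in p),4,(255,0,0),1)
    cv2.imwrite(f'pics/z5{n}.png',z)
cv2.imwrite('pics/z5.png',cv2.resize(np.hstack([cv2.imread('pics/z5t.png'),cv2.imread('pics/z5s.png')]),(800,400)))
E
```

```text
t [338.84135573 211.55098114] [357.45856097 434.69367407]
t [219.74318062 188.68452928] [246.29400052 413.09239079]
s [270.21798372 207.41098508] [150.63886861 265.15545487]
s [352.60168108 176.40787406] [227.5985425  236.06744474]
```

View pics/z5.png

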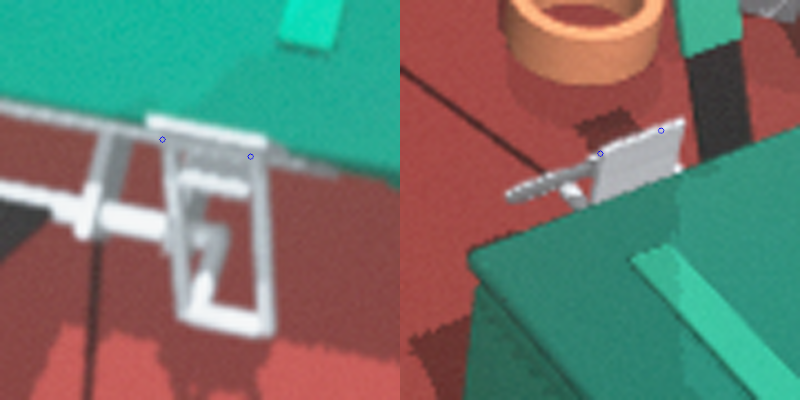

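Emit:
{"api": "carry_out", "payload": {"increments": [{"x": 0,"y": -0.004,"z": 0.045,"yaw": 0},{"x": 0,"y": -0.004,"z": 0.045,"yaw": 0},{"x": 0,"y": -0.004,"z": 0.045,"yaw": 0},{"x": 0,"y": -0.002,"z": 0.035,"yaw": 0},{"x": 0,"y": 0,"z": 0,"yaw": 0}]}}

```text
time: 4.6
position: [0.5461, 0.2681, 0.217]
tool_rot: [0.151, 1.529, -0.13]
wrist_force: [-0.6, -0.9, -0.6]
gripper_width: 0.003
```

```bash
python3 -c "
from h import *;show()"
```

```text
t 4.6 case pos mm [-97.2  38.5 217. ] heading -10.34 F case [-0.4 -1.  -0.6] w 0.0 down [ 0.039  0.01  -0.999]
```

Emit:
{"api": "carry_out", "payload": {"increments": [{"x": 0,"y": 0.003,"z": -0.016,"yaw": 0},{"x": 0.045,"y": 0,"z": 0,"yaw": 0},{"x": 0.04,"y": 0,"z": -0.002,"yaw": 0},{"x": 0,"y": 0,"z": 0,"yaw": 0}]}}

```text
time: 5.0
position: [0.5303, 0.2747, 0.1296]
tool_rot: [0.155, 1.528, -0.132]
wrist_force: [-0.2, -1.1, 0.0]
gripper_width: -0.001
```

```bash
python3 look.py a6
```

```text
t 5.0 case pos mm [-114.    42.2  129.6] heading -10.55 F case [-0.  -1.1  0. ] w -0.0 down [ 0.039  0.011 -0.999]
```

View pics/a6.png

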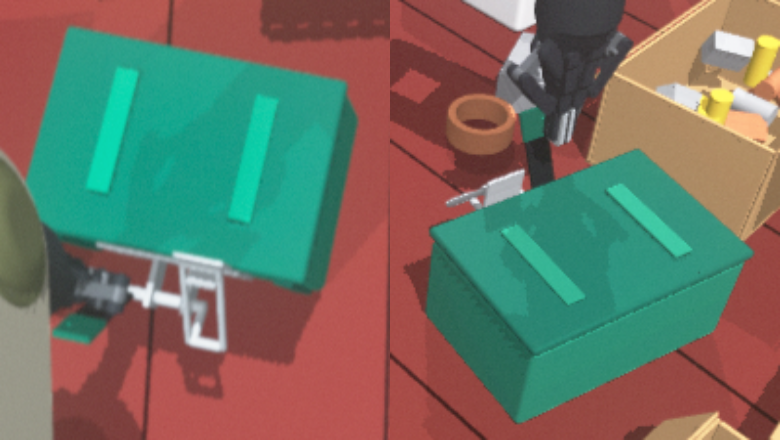

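Emit:
{"api": "carry_out", "payload": {"increments": [{"x": 0,"y": 0,"z": -0.014,"yaw": 0},{"x": 0.004,"y": 0,"z": -0.009,"yaw": 0},{"x": 0.005,"y": 0,"z": -0.008,"yaw": 0},{"x": 0.007,"y": 0,"z": -0.007,"yaw": 0},{"x": 0.006,"y": 0,"z": -0.006,"yaw": 0},{"x": 0,"y": 0,"z": 0,"yaw": 0}]}}

```text
time: 5.7
position: [0.4911, 0.2858, 0.1175]
tool_rot: [0.16, 1.506, -0.124]
wrist_force: [0.4, 0.3, -0.7]
gripper_width: 0.003
```

```bash
python3 look.py a7
```

```text
t 5.7 case pos mm [-154.6   46.2  117.5] heading -10.52 F case [ 0.4  0.4 -0.7] w 0.0 down [ 0.062  0.018 -0.998]
```

View pics/a7.png

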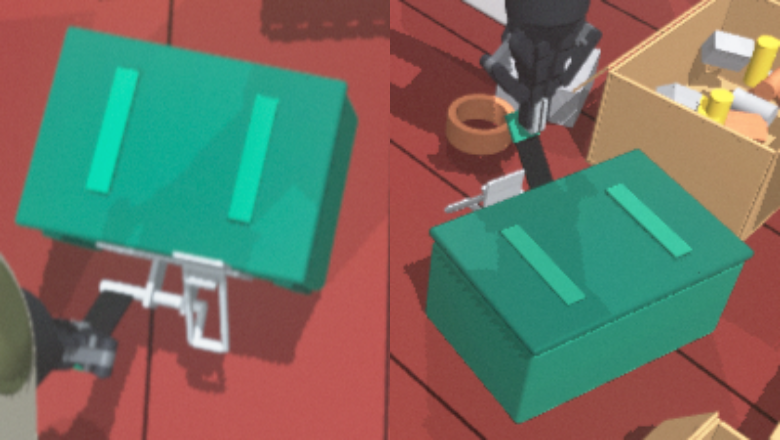

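Emit:
{"api": "carry_out", "payload": {"increments": [{"x": 0.01,"y": -0.004,"z": -0.004,"yaw": 0},{"x": 0.01,"y": -0.001,"z": -0.005,"yaw": 0},{"x": 0.01,"y": -0.001,"z": -0.004,"yaw": 0},{"x": 0.01,"y": 0,"z": -0.002,"yaw": 0},{"x": 0,"y": 0,"z": 0,"yaw": 0}]}}

```text
time: 6.3
position: [0.4813, 0.2833, 0.0768]
tool_rot: [0.163, 1.501, -0.124]
wrist_force: [0.3, 0.2, -0.5]
gripper_width: -0.001
```

```bash
python3 look.py a8
```

```text
t 6.3 case pos mm [-163.7   41.9   76.8] heading -10.62 F case [ 0.2  0.2 -0.5] w -0.0 down [ 0.067  0.019 -0.998]
```

View pics/a8.png

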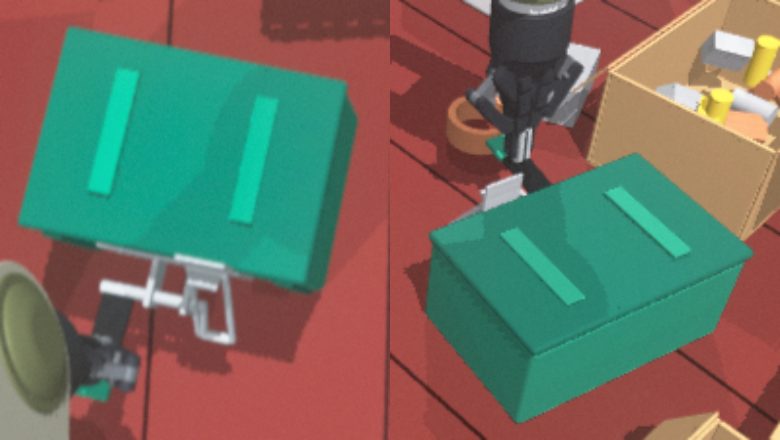

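Emit:
{"api": "carry_out", "payload": {"increments": [{"x": 0.01,"y": 0,"z": -0.005,"yaw": 0},{"x": 0.01,"y": 0,"z": -0.005,"yaw": 0},{"x": 0.01,"y": 0,"z": -0.003,"yaw": 0},{"x": 0.005,"y": 0,"z": 0,"yaw": 0},{"x": 0,"y": 0,"z": 0,"yaw": 0}]}}

```text
time: 6.9
position: [0.474, 0.2869, 0.0511]
tool_rot: [0.165, 1.484, -0.119]
wrist_force: [-4.9, -1.5, 3.5]
gripper_width: -0.001
```

```bash
python3 look.py a9
```

```text
t 6.9 case pos mm [-171.5   44.3   51.1] heading -10.56 F case [-4.6 -2.3  3.5] w -0.0 down [ 0.084  0.022 -0.996]
```

View pics/a9.png

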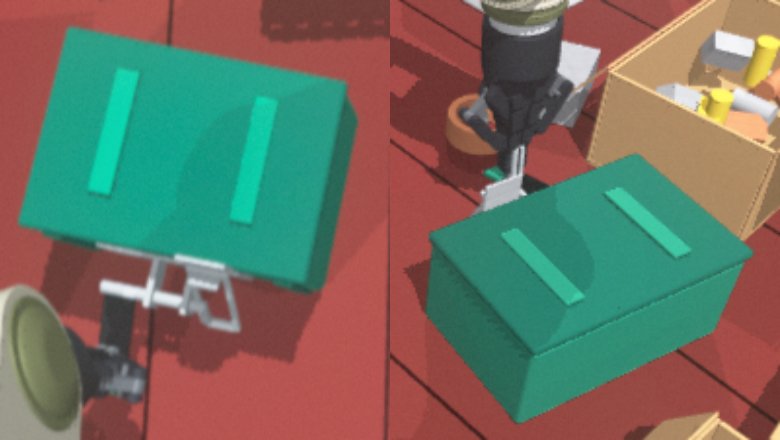

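Emit:
{"api": "carry_out", "payload": {"increments": [{"x": 0.006,"y": -0.001,"z": 0,"yaw": 0},{"x": 0.006,"y": 0,"z": 0,"yaw": 0},{"x": 0.006,"y": 0,"z": 0,"yaw": 0}]}}

```text
time: 7.3
position: [0.475, 0.2874, 0.0488]
tool_rot: [0.165, 1.472, -0.114]
wrist_force: [-29.1, -14.9, 72.6]
gripper_width: -0.0
```

```bash
python3 -c "
from h import *;show()"
```

```text
t 7.3 case pos mm [-170.6   44.9   48.8] heading -10.43 F case [-26.  -19.8  72.6] w -0.0 down [ 0.097  0.025 -0.995]
```

Emit:
{"api": "carry_out", "payload": {"increments": [{"x": -0.02,"y": 0,"z": 0,"yaw": 0},{"x": -0.045,"y": 0,"z": -0.01,"yaw": 0},{"x": -0.045,"y": 0,"z": -0.03,"yaw": 0},{"x": -0.04,"y": 0.02,"z": -0.045,"yaw": 0},{"x": 0,"y": 0.03,"z": -0.045,"yaw": 0},{"x": 0,"y": 0,"z": 0,"yaw": 0}]}}

```text
time: 7.9
position: [0.3521, 0.3494, 0.184]
tool_rot: [0.17, 1.467, -0.112]
wrist_force: [0.2, -1.9, -0.6]
gripper_width: 0.002
```

```bash
python3 - <<'E'
from h import *
import cv2
show()
t=ctrl.capture('top');s=ctrl.capture('scene')
a=t['image'][:,:,::-1];b=s['image'][:,:,::-1];Z=[]
for im,c,(r0,c0) in ((a,t,(220,80)),(b,s,(90,345))):
    z=cv2.resize(im[r0:r0+130,c0:c0+130],(400,400),interpolation=2);k=400/130
    for p3,col in (((-.087,-.042,.112),(255,0,0)),((-.194,.042,.039),(0,0,255)),((-.08,-.12,.11),(0,255,255)),((-.08,.12,.11),(0,255,255))):
        p=(proj(c,C+B@np.array(p3))-[c0,r0])*k; cv2.circle(z,tuple(int(v) for v in p),4,col,1)
    Z.append(z)
cv2.imwrite('pics/b1.png',np.hstack(Z))
cv2.imwrite('pics/b1t.png',a)
E
```

```text
t 7.9 case pos mm [-302.6   84.1  184. ] heading -10.59 F case [ 0.5 -1.8 -0.6] w 0.0 down [ 0.102  0.028 -0.994]
```

View pics/b1.png

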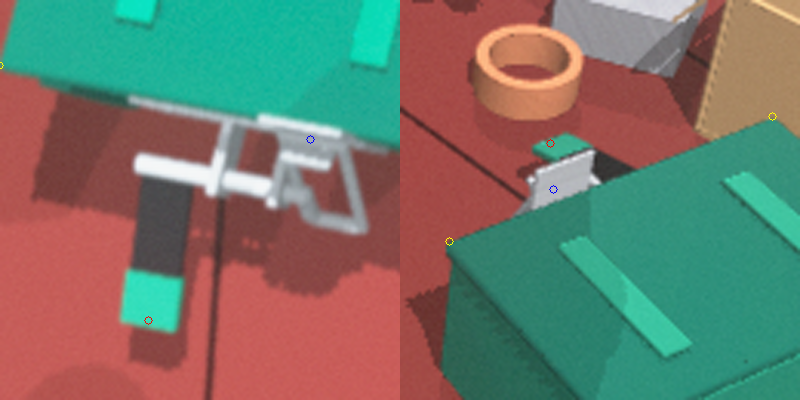

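View pics/b1t.png

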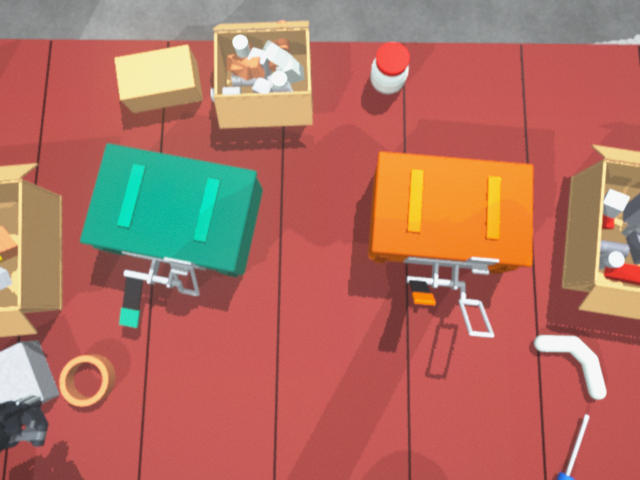

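```bash
python3 - <<'E'
from h import *
import cv2
t=ctrl.capture('top');s=ctrl.capture('scene')
k=130/400
for n,a,b in (("hiY",(120,322),(165,135)),("loY",(177,332),(133,149))):
    p,e=tri([ray(t,np.array(a)*k+[80,220]),ray(s,np.array(b)*k+[345,90])]);print(n,(B.T@(p-C)*1e3).round(1),e)
cv2.imwrite("pics/top9.png",cv2.resize(t['image'][130:350,70:280,::-1],None,fx=2.7,fy=2.7,interpolation=2))
cv2.imwrite("pics/sc9.png",cv2.resize(s['image'][90:275,340:540,::-1],None,fx=3.2,fy=3.2,interpolation=2))
E
```

```text
hiY [-197.5   57.    38. ] 7.420477825814559e-05
loY [-196.3   27.6   37.6] 0.0015694247325906674
```

View pics/top9.png

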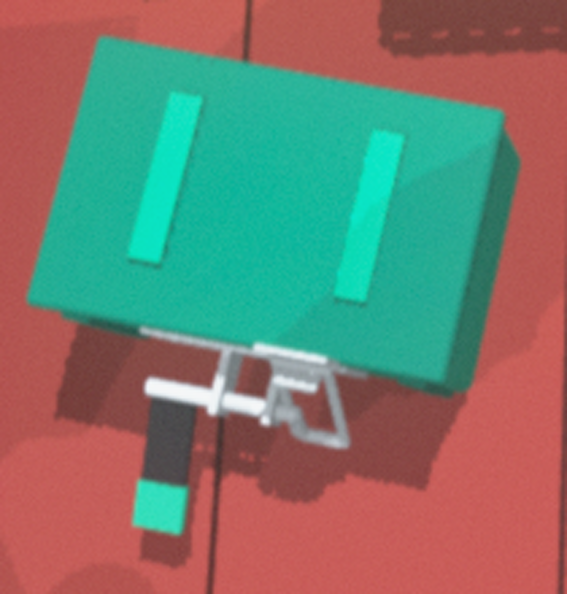

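View pics/sc9.png

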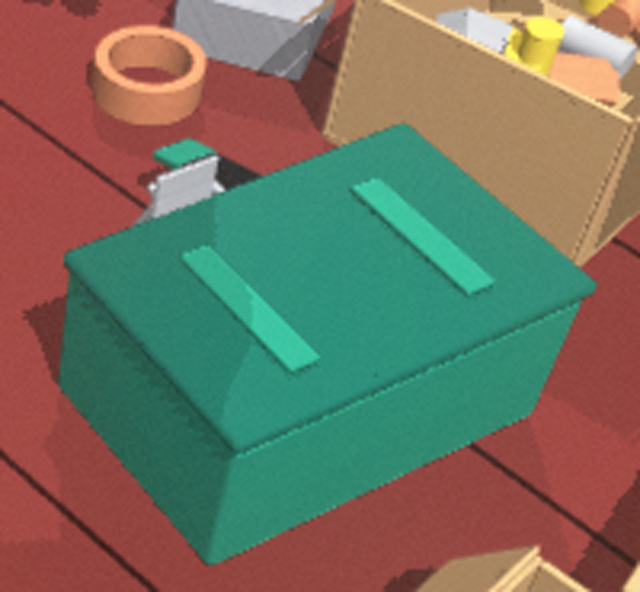

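```bash
python3 - <<'E'
from h import *
t=ctrl.capture('top');s=ctrl.capture('scene')
for n,a,b in (("NR",(441,383),(66,258)),("NL",(27,303),(405,124))):
    p,e=tri([ray(t,np.array(a)/2.7+[70,130]),ray(s,np.array(b)/3.2+[340,90])]);print(n,(B.T@(p-C)*1e3).round(1),e)
print(ctrl.finish_job())
E
```

```text
NR [ -81.1 -120.1  104.1] 0.00057506156173613
NL [-80.6 121.5 106.8] 0.0012305719989472747
the job is handed in; nothing more can be done
None
```

I hooked the teal case's loop over its keeper, pressed the lever down to its stop, withdrew the arm clear and handed the job in after about 8 s of robot time. No verdict was reported.

- **Loop:** with the closed fingers I pushed the bar past upright, and it fell behind the keeper's tab. I checked this by eye in both fixed views before touching the lever. After tightening, the bar was hidden behind the plate and tab, so I did not measure it directly. That it is still hooked is inferred from the loop being drawn in and the lid staying shut.
- **Lever:** its end measured about (-197, 42, 38) mm in the case frame, against (-194, 42, 39) expected at the stop. It stayed down after I let go.
- **Lid:** the front corners came down from about 111 and 114 mm to 104 and 107 mm, level with the far edge at about 105 mm, so it reads as shut.
- **Orange latch:** it looked unchanged in the last top view.
- **Excess force:** the final press against the stop was harder than needed. The wrist read about 73 N upward (about 80 N in total), under the 120 N limit. The contact was meant to be at the fingertips only.

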